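# Hang the basket of washed caps on the drying stand and hold the air valve

## Robot

A 7-joint arm with a two-finger parallel gripper is mounted at the origin on the work surface. World frame = base frame: x ahead of the robot, y to its left, z up, the work surface at z = 0. Lengths are in m, angles in rad, forces in N, time in s.
With the tool pointing down it reaches from about 0.425 to 0.925 m from the base axis. Payload 6.8 kg.
Tool frame: the origin (TCP) lies at the very end of the fingers, on their centre line; the grasp point (between the pads) lies 19 mm behind it; z points along the fingers, x is the direction in which the jaws open and shut, and the axes are right-handed (so a half turn about z gives the same grasp; the last joint's range is limited). The gripper opens to 85 mm and grips with 20 to 120 N. Pads are 22 mm wide; open, the fingers measure 114 mm over their backs; the gripper's body (76 mm by 85 mm) begins 54 mm behind the grasp point. The pads swing forward as they close: fully open they stand 13 mm farther back than shut.
Start: joints at [1.011, 0.477, 0.022, 1.555, -0.011, 1.109, -0.083], TCP at [0.295, -0.607, 0.231] pointing down, gripper open.
Joint ranges: [-2.96, 2.96], [-0.34, 2.1], [-1.41, 1.46], [0.24, 2.44], [-1.37, 4.51], [0.17, 1.92], [-2.96, 2.96]. Speed limits (rad/s): [2.39, 2.39, 3.14, 3.14, 3.14, 3.14, 3.14].

## Interface

Orientations are given as a rotation vector (axis times angle).
In Python, from bench import r, grab_frame gives the robot as it stands. The module is installed in compiled form; this text tells all that it offers.
- The arm moves only by the tool send_rows, never from a script. Its argument "series" is a list of rows, each a list of 2 entries, a list of its own where there are three numbers: the shift along the tool's x, y, z in m, then the turn, a rotation vector about the tool's x, y, z in units of 5 degrees (1.0 is 5 degrees). A call has 1 to 20 rows; each row shifts and turns the commanded pose from where the row before left it, along the tool's axes as they then stand; what a row does not reach is not made up. A row lasts 1/8 s, in which the tool goes at most 62.5 mm and 10.7 degrees, less where a joint would pass 70% of its speed; a pose out of reach is approached as far as the arm can. A call is refused whole if a number of a shift passes 0.0625 or a number of a turn 1, either way. A call with a gripper value outside its range is refused whole. "fingers" is the closure in counts, from 0 (fully open) to 255 (shut), set as the call begins (left out, the last holds). The fingers move at their own pace and stop on an object; "grip_force" is the grip in N (left out, the last holds). Time passes only in rows, so rows that do not move let the fingers close. It gives the time, the measured TCP pose, the force and the opening at its end, in the units of the state.
- r.get_obs(): the state, without advancing time (a new reading comes with each control period).
- grab_frame(name): name is "scene" or "side" or "wrist"; returns a dict with "frame" (480x640x3 uint8, red, green, blue), "fx", "fy", "cx", "cy" (pixels), "origin" and "rotation" of the camera in the world; the wrist camera has in their place "T_tool_cam" (4x4, takes a point from camera to tool coordinates, whose origin is the TCP and whose axes are the tool frame's). Camera axes: x right, y down, z forward; pixel columns grow to the right and rows downward; lengths in m; the calibration is good to about 2 mm. A picture is of the moment at which its call begins: read the wrist's pose just before it. There is no depth.
- r.hand_in(): hands the job in, once; it reports no verdict.
The state is a dict: "clock": time; "joints": joint angles; "qvel": joint speeds; "tau": joint torques, N m; "tcp_pos": TCP position; "orientation": TCP orientation; "contact_force": force on the tool from outside, world axes, zero at the start; "moment": the same for the moment, N m; "grip_width": finger opening in m.
Only numpy, scipy, OpenCV 4.12 (cv2) and the standard library are available. Lean on these libraries where they do the work, as an engineer would, in place of code of your own. Each camera call takes 0.05 s, during which the arm holds its last target.

## Task

Hang the wire basket of washed red caps by its handle on the drying stand's two-pronged hook, keeping it level, and let go of it. Then press the air valve's sprung plunger with the fingers until the sleeve's rim stands in the green ring on its stem (about 15 mm down; do not go through the red ring), keep it there for at least three seconds and finish still holding it pressed in the green. Leave the beaker, brush and dish where they are.

Things in the scene. Friction and masses are not known exactly. Their poses are not given: they have to be found in the camera images.
- basket: Loose steel wire basket, 0.18 to 0.37 kg, 90 mm (its x) by 140 mm (its y), walls 45 mm high, three red caps fixed inside; starts on the table at the left or right. Origin: centre of its underside, z up. A rigid upright bail of 6 mm wire rises from its two short sides to a level top bar, 120 mm above the underside, along its y, straight over 120 mm
- basket_grip (a point): Middle of the basket's top bar, on the bar's axis, 120 mm above the basket's underside, axes as the basket (bar along y). The bar's middle 40 mm wears a black rubber sleeve 12 mm thick: pinch it here from above, fingers closing along the basket's x. 75 mm of free space under the bar down to the walls
- stand: Fixed drying stand: grey base 190 x 160 x 14 mm; steel post 22 mm thick 75 mm along its +x; two parallel prongs (8 mm round, axes 80 mm apart, at y -40 and +40 mm) reach from the post at 200 mm height to its -x (roughly at the robot), dip in a shallow V at the seat and turn up to red tips 37 mm beyond the seat, 219 mm high, its highest points. Origin: under the base, z up
- hook_seat (a point): Where the bar's middle rests when hung: midway between the prongs, in their Vs, 199 mm above the table, bar along the stand's y, either way round. Axes as the stand. Come in along its +x from beyond the tips, bar 25 to 60 mm above the seat (over the tips, basket walls under the prongs), then lower; fingers stay between the prongs (72 mm clear). Hung, the underside is at 79 mm
- valve: Fixed hold-to-run air valve: blue block 100 x 100 x 30 mm with a steel sleeve of 38 mm diameter on it, its rim 65 mm above the table, and the plunger in it. Origin: centre of its underside. Stands on the left or on the right, where the basket is not
- plunger_top (a point): Centre of the top face of the plunger's black round cap (40 mm diameter, 14 mm thick), 110 mm above the table when free; it moves down with the plunger
- plunger (a joint): Plunger travel in m: 0 free (up), grows downwards, stop at 0.030. The 26 mm thick stem under the cap is, from below, white (sleeve's rim there at travel 0 to 0.011), green (0.011 to 0.020), red (0.020 to 0.030). Spring: about 2 N to start, 7 N at 0.0155, 12 N at the stop; it returns when let go
- beaker: Bystander: glass beaker 60 mm wide, 75 mm tall, near the middle in front of the robot. Origin under its centre
- brush: Bystander: blue-handled brush lying on the table at the far right. Origin under its middle
- dish: Bystander: steel dish 90 mm wide, 30 mm high, on the table at the far left. Origin under its centre

How it is judged:
By the outcome, as a careful person would: the job done as asked, in the order asked, and still so for the second after the job is handed in, while the arm keeps its last pose, push and grip.
It also fails if it takes over 70 s, if anything falls off the work surface, if the arm or the gripper's body presses on something with over 40 N, if the wrist force passes 120 N, or if a joint passes its speed limit or range.

## Working session

There is one attempt and no reset: what is moved stays moved. The work goes in short steps, Python scripts to look and compute and a tool call to move; the robot and the scene stay as the last step left them, time stands still between calls to the robot, and variables do not carry over. Pictures are saved under pics/ and viewed, and the job is handed in when it is done.

Besides the shell and the picture viewer there is one more tool, called after "Emit:" by a JSON object that holds its "method" and its "body". send_rows: Moves the arm, as the interface text tells. Its arguments: {"type":"object","properties":{"series":{"type":"array"},"fingers":{"type":"number"},"grip_force":{"type":"number"}},"required":["series"]}

```bash
mkdir -p pics; ls; cat > h.py <<'E'
import numpy as np,cv2
from bench import r,grab_frame
from scipy.spatial.transform import Rotation as R
def snap(n,fn):
    o=r.get_obs(); d=grab_frame(n); cv2.imwrite('pics/'+fn,cv2.cvtColor(d['frame'],cv2.COLOR_RGB2BGR))
    if 'T_tool_cam' in d:
        T=np.eye(4);T[:3,:3]=R.from_rotvec(o['orientation']).as_matrix();T[:3,3]=o['tcp_pos'];W=T@np.array(d['T_tool_cam'])
        d['origin']=W[:3,3];d['rotation']=W[:3,:3]
    np.savez('pics/'+fn[:-4]+'.npz',**d)
    return d
def ray(d,u,v):
    w=np.array(d['rotation'])@np.array([(u-d['cx'])/d['fx'],(v-d['cy'])/d['fy'],1]); return np.array(d['origin']),w/np.linalg.norm(w)
def onz(d,u,v,z):
    o,w=ray(d,u,v); return o+w*(z-o[2])/w[2]
def proj(d,p):
    c=np.array(d['rotation']).T@(np.array(p)-d['origin']); return np.array([d['fx']*c[0]/c[2]+d['cx'],d['fy']*c[1]/c[2]+d['cy']])
def tri(*prs):
    A=np.zeros((3,3));b=np.zeros(3)
    for d,u,v in prs:
        o,w=ray(d,u,v);P=np.eye(3)-np.outer(w,w);A+=P;b+=P@o
    return np.linalg.solve(A,b)
def load(fn): return dict(np.load('pics/'+fn+'.npz'))
def st():
    o=r.get_obs()
    for k in o: print(k,np.round(o[k],4))
E
python3 - <<'E'
from h import *
st()
for n in ['scene','side','wrist']:
    d=snap(n,n+'0.png');print(n,d['fx'],np.round(d['origin'],3),np.round(d['rotation'],3).tolist())
print(np.round(R.from_rotvec(r.get_obs()['orientation']).as_matrix(),4))
E
```

```text
pics
clock 0.0
joints [ 1.0109  0.4778  0.0224  1.5564 -0.0115  1.1093 -0.0831]
qvel [-0.0019  0.0004  0.0003 -0.0009  0.0003  0.0006  0.0007]
tau [ 1.10000e-03 -5.96448e+01  1.60850e+00 -2.81197e+01  1.25000e-02
  9.40000e-03 -0.00000e+00]
tcp_pos [ 0.2944 -0.6068  0.2303]
orientation [-2.6619e+00  1.6669e+00  2.5000e-03]
contact_force [ 0.1891 -0.1375 -0.3202]
moment [-0.0032 -0.0306  0.0399]
grip_width 0.0857
scene 558.1253978013473 [ 1.316 -0.303  1.243] [-2.156, -1.419, 0.47]
side 480.33771059583916 [0.303 0.512 0.899] [-0.633, 2.764, -0.931]
wrist 348.4464846482183 [ 0.364 -0.573  0.373] [[0.436, -0.858, -0.271], [-0.9, -0.416, -0.13], [-0.001, 0.3, -0.954]]
[[ 4.366e-01 -8.997e-01 -7.000e-04]
 [-8.997e-01 -4.366e-01  1.200e-03]
 [-1.400e-03  1.000e-04 -1.000e+00]]
```

```bash
python3 - <<'E'
s=open('h.py').read()
s=s.replace("    np.savez","    if np.size(d['rotation'])==3: d['rotation']=R.from_rotvec(d['rotation']).as_matrix()\n    np.savez")
open('h.py','w').write(s)
E
python3 - <<'E'
from h import *
for n in ['scene','side','wrist']: snap(n,n+'1.png')
E
```

```text
(no output)
```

View pics/scene0.png

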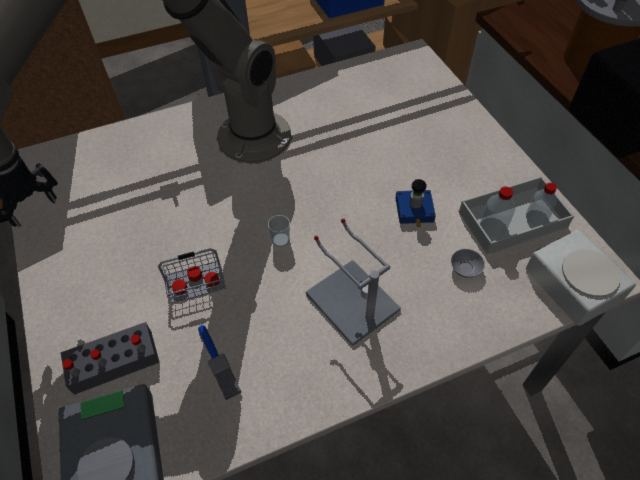

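View pics/side0.png

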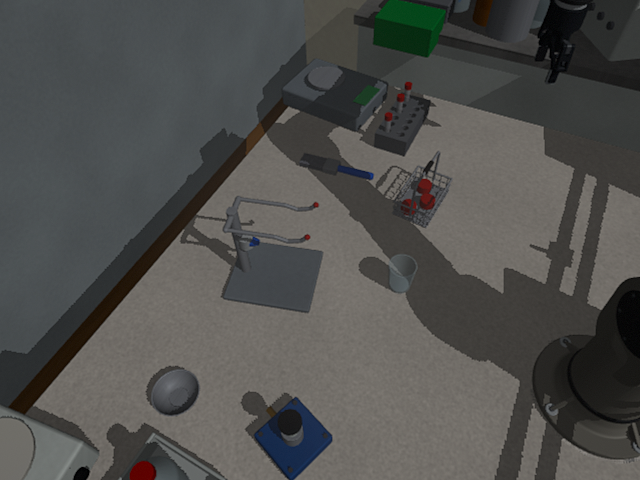

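View pics/wrist0.png

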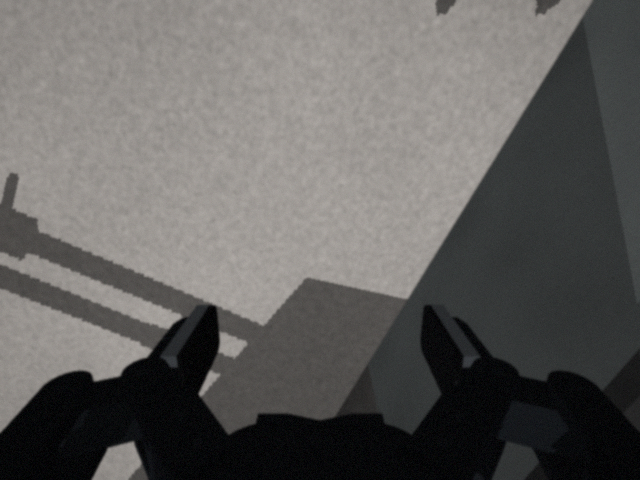

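```bash
python3 - <<'E'
import cv2,numpy as np
s=cv2.imread('pics/scene1.png');e=cv2.imread('pics/side1.png')
def z(im,x,y,w,h,k): return cv2.resize(im[y:y+h,x:x+w],None,fx=k,fy=k,interpolation=cv2.INTER_NEAREST)
cv2.imwrite('pics/z1.png',np.hstack([z(s,145,235,100,90,4),z(e,370,140,100,90,4)]))
cv2.imwrite('pics/z2.png',np.hstack([z(s,300,205,100,140,4),z(e,220,180,100,140,4)]))
cv2.imwrite('pics/z3.png',np.hstack([z(s,385,165,65,75,6),z(e,250,395,65,75,6)]))
E
```

```text
(no output)
```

View pics/z1.png

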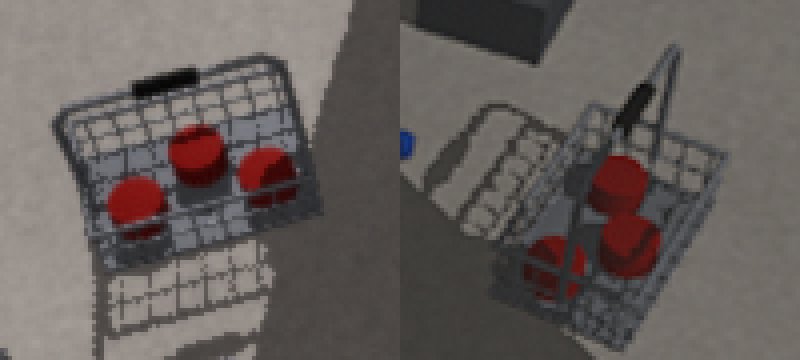

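View pics/z2.png

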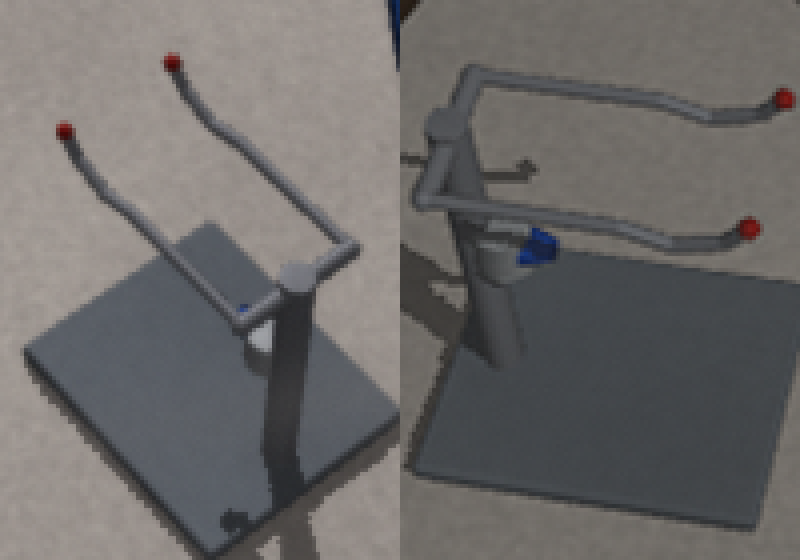

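View pics/z3.png

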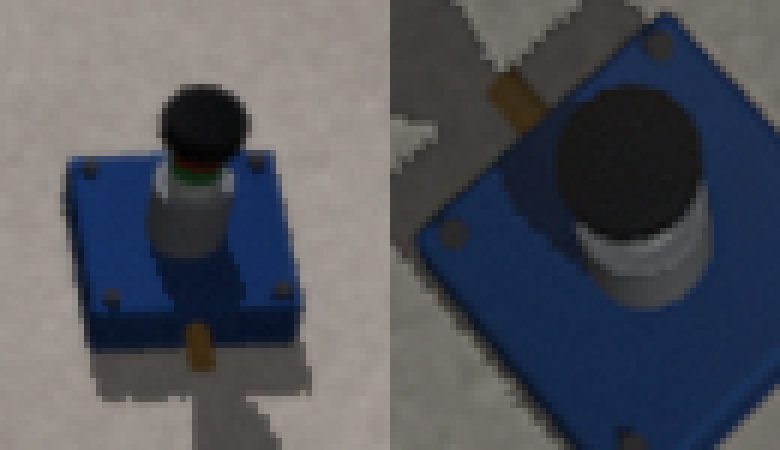

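```bash
python3 - <<'E'
from h import *
S=load('scene1');E=load('side1')
p=np.round
zs=lambda u,v,x,y,k:(x+u/k-.5+.5/k*0,y+v/k-.5)
def T(n,a,b): t=tri((S,*a),(E,*b)); print(n,p(t,4),'reproj',p(proj(S,t)-a,1),p(proj(E,t)-b,1)); return t
A=zs(166,83,145,235,4)
T('sleeve',A,zs(233,107,370,140,4)); print(onz(S,*A,.12),onz(E,*zs(233,107,370,140,4),.12))
a=onz(S,*zs(70,108,145,235,4),.118);b=onz(S,*zs(265,62,145,235,4),.118);print('bar',a,b,np.linalg.norm(a-b),np.degrees(np.arctan2(*(b-a)[1::-1])))
a=onz(S,*zs(135,89,145,235,4),.12);b=onz(S,*zs(197,76,145,235,4),.12);print('slv',a,b,np.linalg.norm(a-b),np.degrees(np.arctan2(*(b-a)[1::-1])))
L=T('tipL',zs(172,63,300,205,4),zs(384,99,220,180,4));Rr=T('tipR',zs(65,131,300,205,4),zs(349,228,220,180,4))
d=L-Rr;print(np.linalg.norm(d),np.degrees(np.arctan2(d[1],d[0])))
y=d[:2]/np.linalg.norm(d[:2]);x=np.array([y[1],-y[0]]);m=(L+Rr)[:2]/2;print('seat',m+.037*x,'yaw',np.degrees(np.arctan2(x[1],x[0])))
# base corners scene
for c in [(25,350),(210,222),(400,408),(208,553)]: print('base',onz(S,*zs(*c,300,205,4),.014))
for c in [(418,472),(757,527)]: print('base side',onz(E,*zs(c[0]-400,c[1],220,180,4),.014))
print('cap',onz(S,*zs(203,118,385,165,6),.105),onz(E,*zs(240,162,250,395,6),.107))
T('cap',zs(203,122,385,165,6),zs(240,162,250,395,6))
# beaker
print(onz(S,279,222,.075),onz(S,281,240,0),onz(E,403,262,.075))
E
```

```text
sleeve [ 0.4576 -0.3198  0.1216] reproj [-0.3 -0.2] [-0.4  0.2]
[ 0.45739617 -0.31918952  0.12      ] [ 0.4573772  -0.32260174  0.12      ]
bar [ 0.45065913 -0.37787904  0.118     ] [ 0.46483873 -0.2588011   0.118     ] 0.11991920314348538 83.20928926324855
slv [ 0.45419391 -0.33781016  0.12      ] [ 0.4598778  -0.30030258  0.12      ] 0.0379358048721454 81.3829737821545
tipL [0.5915 0.02   0.2563] reproj [-7.8 -3.7] [-10.    4.6]
tipR [ 0.5845 -0.0043  0.1685] reproj [8.3 3.4] [ 9.7 -5. ]
0.09135247284100424 73.76269827066643
seat [ 0.62354484 -0.00248604] yaw -16.23730172933357
base [ 0.61095944 -0.06824123  0.014     ]
base [0.56795021 0.08190578 0.014     ]
base [0.74402964 0.13220541 0.014     ]
base [ 0.78683829 -0.02017323  0.014     ]
base side [0.74147222 0.13389722 0.014     ]
base side [0.56243225 0.08502996 0.014     ]
cap [0.46784589 0.32411189 0.105     ] [0.47042584 0.32357402 0.107     ]
cap [0.4705 0.3229 0.1054] reproj [0.1 0. ] [ 0.2 -0.1]
[ 0.41631381 -0.0642674   0.075     ] [ 0.42027594 -0.065922    0.        ] [ 0.42031806 -0.07493387  0.075     ]
```

```bash
python3 - <<'E'
from h import *
S=load('scene1');E=load('side1')
zs=lambda u,v,x,y,k:(x+u/k-.5,y+v/k-.5)
def T(n,a,b): t=tri((S,*a),(E,*b)); print(n,np.round(t,4),'reproj',np.round(proj(S,t)-a,1),np.round(proj(E,t)-b,1)); return t
L=T('tipL',zs(172,63,300,205,4),zs(349,228,220,180,4));Rr=T('tipR',zs(65,131,300,205,4),zs(384,99,220,180,4))
d=L-Rr;print(np.linalg.norm(d),np.degrees(np.arctan2(d[1],d[0])))
y=d[:2]/np.linalg.norm(d[:2]);x=np.array([y[1],-y[0]]);m=(L+Rr)[:2]/2;print('seat',m+.037*x,'yaw',np.degrees(np.arctan2(x[1],x[0])))
c=np.array([[.611,-.0682],[.5652,.0834],[.7428,.133],[.7868,-.0202]]);print(c.mean(0),[np.linalg.norm(c[i]-c[i-1]) for i in range(4)])
for i,j in [(1,2),(0,3),(0,1),(3,2)]: v=c[j]-c[i];print(np.degrees(np.arctan2(v[1],v[0])))
E
```

```text
tipL [0.5778 0.0461 0.2138] reproj [-0.1 -0. ] [-0.1  0.1]
tipR [ 0.5988 -0.0308  0.214 ] reproj [-0.1 -0.1] [-0.1  0.1]
0.07965787124538587 105.28463769019133
seat [0.62399446 0.01740271] yaw 15.284637690191339
[0.67645 0.032  ] [np.float64(0.1822351228495759), np.float64(0.15836729460339974), np.float64(0.1843960954033463), np.float64(0.1593933499240166)]
15.603947145056747
15.271663830958586
106.81013468126359
106.02439727038603
```

Emit:
{"method": "send_rows", "body": {"series": [[[-0.017,-0.0247,0.003],[0,0,0]],[[-0.017,-0.0247,0.003],[0,0,0]],[[-0.017,-0.0247,0.003],[0,0,0]],[[-0.017,-0.0247,0.003],[0,0,0]],[[-0.017,-0.0247,0.003],[0,0,0]],[[-0.017,-0.0247,0.003],[0,0,0]],[[-0.017,-0.0247,0.003],[0,0,0]],[[-0.017,-0.0247,0.003],[0,0,0]],[[-0.017,-0.0247,0.003],[0,0,0]],[[-0.017,-0.0247,0.003],[0,0,0]],[[-0.017,-0.0247,0.003],[0,0,0]]], "fingers": 0, "grip_force": 80}}

```text
clock: 1.68
tcp_pos: [0.4579, -0.3196, 0.1983]
orientation: [2.662, -1.668, 0.0]
contact_force: [-0.0, 0.2, 0.9]
grip_width: 0.0854
```

Emit:
{"method": "send_rows", "body": {"series": [[[0,0,0],[0,0,-0.943]],[[0,0,0],[0,0,-0.943]],[[0,0,0],[0,0,-0.943]],[[0,0,0],[0,0,-0.943]],[[0,0,0],[0,0,-0.943]],[[0,0,0],[0,0,-0.943]],[[0,0,0],[0,0,-0.943]],[[0,0,0],[0,0,-0.943]],[[0,0,0],[0,0,-0.943]],[[0,0,0],[0,0,-0.943]],[[0,0,0],[0,0,-0.943]],[[0,0,0],[0,0,-0.943]],[[0,0,0],[0,0,0]],[[0,0,0],[0,0,0]]]}}

```text
clock: 3.42
tcp_pos: [0.4575, -0.3205, 0.1983]
orientation: [3.135, -0.209, 0.0]
contact_force: [0.4, -0.1, 0.6]
grip_width: 0.0856
```

```bash
python3 - <<'E'
from h import *
st();o=r.get_obs();print(np.round(R.from_rotvec(o['orientation']).as_matrix(),4))
snap('wrist','w2.png');snap('scene','s2.png')
E
```

```text
clock 3.425
joints [ 0.7271  0.3379 -0.2808  1.8564  0.1122  0.9625  0.2639]
qvel [-0.0037 -0.0004  0.0005 -0.0017 -0.0001 -0.0005  0.0047]
tau [ 6.8500e-02 -4.7912e+01 -1.9098e+00 -2.5644e+01  1.2900e-02  1.6000e-03
  9.8000e-03]
tcp_pos [ 0.4575 -0.3205  0.1983]
orientation [ 3.1346 -0.2091  0.    ]
contact_force [ 0.4238 -0.0954  0.5819]
moment [-0.0228 -0.0243 -0.0312]
grip_width 0.0856
[[ 0.9911 -0.1328  0.    ]
 [-0.1328 -0.9911 -0.    ]
 [ 0.      0.     -1.    ]]
```

View pics/w2.png

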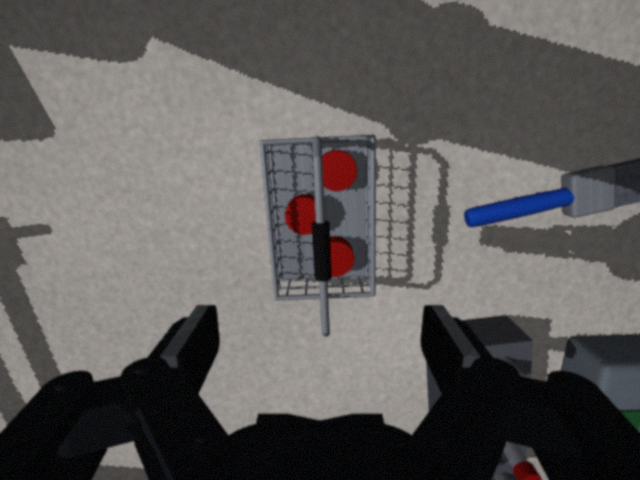

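```bash
python3 - <<'E'
from h import *
W=load('w2')
a=onz(W,318,141,.12);b=onz(W,325.5,331,.12);d=a-b;print(a,b,np.linalg.norm(d),np.degrees(np.arctan2(d[1],d[0])))
print(onz(W,321.3,251.5,.12))
for u,v,z in [(264,142,.045),(374,137,.045),(375,295,.045),(277,298,.045)]: print(onz(W,u,v,z))
E
```

```text
[ 0.46669723 -0.24874597  0.12      ] [ 0.45426075 -0.38004276  0.12      ] 0.13188446753874028 84.58906634862036
[ 0.45928268 -0.3194877   0.12      ]
[ 0.42231453 -0.24521816  0.045     ]
[ 0.51161728 -0.25332328  0.045     ]
[ 0.50019995 -0.39438924  0.045     ]
[ 0.40892838 -0.38522502  0.045     ]
```

Emit:
{"method": "send_rows", "body": {"series": [[[0.0015,-0.001,0.014],[0,0,-0.46]],[[0,0,0.014],[0,0,0]],[[0,0,0.014],[0,0,0]],[[0,0,0.014],[0,0,0]],[[0,0,0.014],[0,0,0]],[[0,0,0.014],[0,0,0]],[[0,0,0.013],[0,0,0]],[[0,0,0],[0,0,0]],[[0,0,0],[0,0,0]]]}}

```text
clock: 4.65
tcp_pos: [0.4594, -0.3198, 0.1016]
orientation: [3.138, -0.143, 0.001]
contact_force: [0.4, -0.2, 0.2]
grip_width: 0.0853
```

```bash
python3 - <<'E'
from h import *
snap('wrist','w3.png');d=snap('side','e3.png')
im=cv2.imread('pics/e3.png');cv2.imwrite('pics/e3z.png',cv2.resize(im[80:260,340:540],None,fx=3,fy=3))
E
```

```text
(no output)
```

View pics/w3.png

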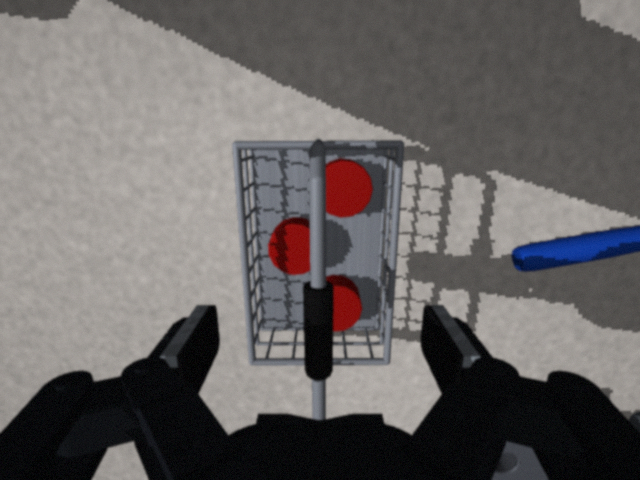

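View pics/e3z.png

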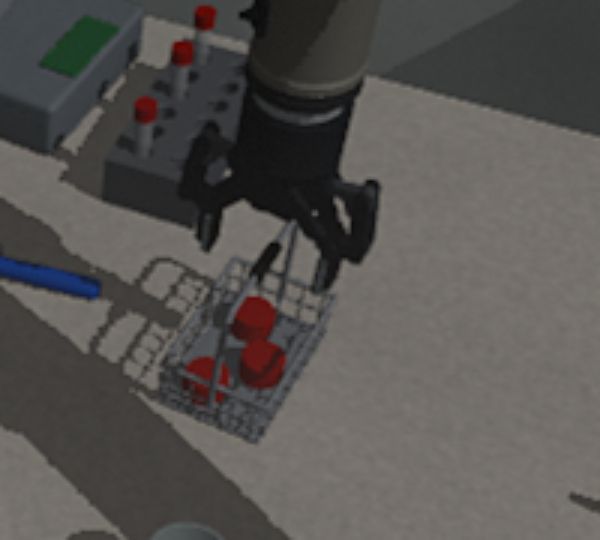

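Emit:
{"method": "send_rows", "body": {"series": [[[0,0,0],[0,0,0]],[[0,0,0],[0,0,0]],[[0,0,0],[0,0,0]],[[0,0,0],[0,0,0]],[[0,0,0],[0,0,0]],[[0,0,0],[0,0,0]],[[0,0,0],[0,0,0]],[[0,0,0],[0,0,0]],[[0,0,0],[0,0,0]],[[0,0,0],[0,0,0]],[[0,0,0],[0,0,0]],[[0,0,0],[0,0,0]]], "fingers": 255, "grip_force": 80}}

```text
clock: 6.25
tcp_pos: [0.459, -0.3197, 0.1015]
orientation: [3.138, -0.143, -0.0]
contact_force: [-3.0, 0.9, 5.5]
grip_width: 0.0096
```

```bash
python3 - <<'E'
from h import *
st();W=snap('wrist','w4.png')
E
```

```text
clock 6.25
joints [ 0.7081  0.4631 -0.2675  1.9314  0.1709  0.769   0.2528]
qvel [-0.0004  0.0006  0.0011 -0.0005 -0.0004 -0.0007  0.0004]
tau [-3.78600e-01 -4.92478e+01 -2.40800e+00 -2.16255e+01 -2.87000e-02
 -8.69400e-01 -4.63000e-02]
tcp_pos [ 0.459  -0.3197  0.1015]
orientation [ 3.1382e+00 -1.4350e-01 -5.0000e-04]
contact_force [-2.9892  0.8529  5.4822]
moment [ 0.1846  0.5392 -0.0024]
grip_width 0.0096
```

View pics/w4.png

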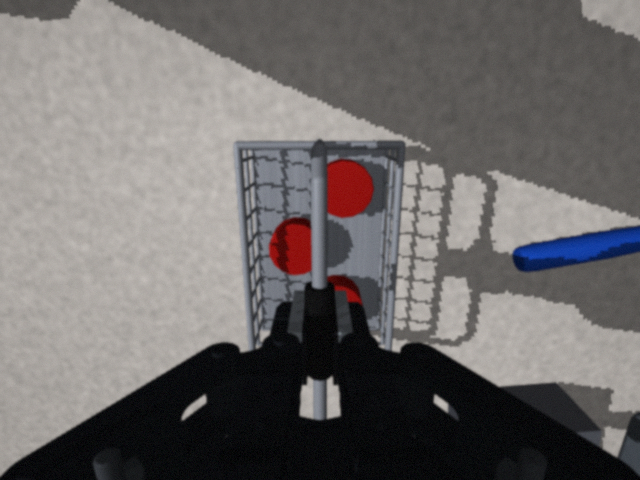

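Emit:
{"method": "send_rows", "body": {"series": [[[0,0,-0.005],[0,0,0]],[[0,0,-0.01],[0,0,0]],[[0,0,-0.015],[0,0,0]],[[0,0,-0.02],[0,0,0]],[[0,0,-0.02],[0,0,0]],[[0,0,-0.02],[0,0,0]],[[0,0,-0.02],[0,0,0]],[[0,0,-0.01],[0,0,0]],[[0,0,-0.005],[0,0,0]],[[0,0,0],[0,0,0]],[[0,0,0],[0,0,0]],[[0,0,0],[0,0,0]]]}}

```text
clock: 7.8
tcp_pos: [0.4588, -0.3195, 0.2257]
orientation: [-3.138, 0.143, 0.001]
contact_force: [0.1, -1.0, -2.1]
grip_width: 0.0094
```

```bash
python3 - <<'E'
from h import *
st();W=snap('wrist','w5.png');snap('side','e5.png')
im=cv2.imread('pics/e5.png');cv2.imwrite('pics/e5z.png',cv2.resize(im[80:260,340:540],None,fx=3,fy=3))
E
```

```text
clock 7.8
joints [ 0.7358  0.3111 -0.293   1.8255  0.1037  1.0209  0.3103]
qvel [-0.0004 -0.0028  0.0007 -0.0022 -0.0014 -0.0016  0.0011]
tau [ 6.40000e-03 -4.87018e+01 -1.95820e+00 -2.77424e+01  1.17000e-02
  7.40000e-03 -3.00000e-04]
tcp_pos [ 0.4588 -0.3195  0.2257]
orientation [-3.1377e+00  1.4350e-01  1.5000e-03]
contact_force [ 0.1067 -0.971  -2.1446]
moment [-0.0021 -0.0132  0.0149]
grip_width 0.0094
```

View pics/w5.png

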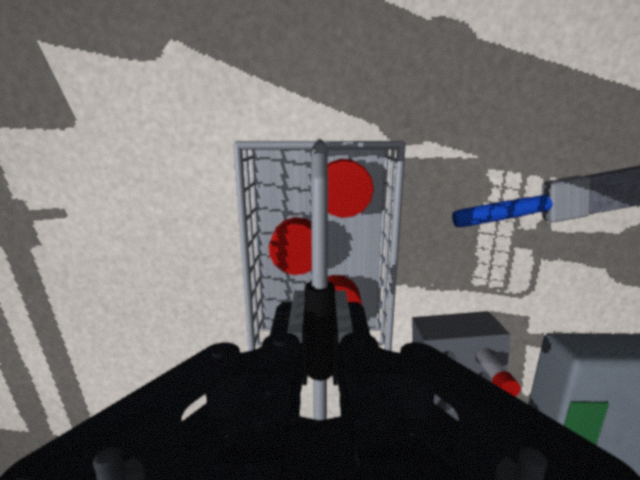

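View pics/e5z.png

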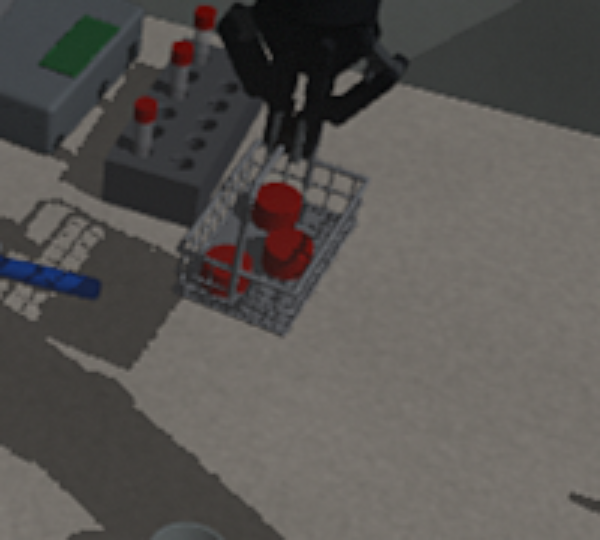

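Emit:
{"method": "send_rows", "body": {"series": [[[0.0022,-0.0074,0],[0,0,0]],[[0.0022,-0.0148,0],[0,0,0]],[[0.0022,-0.0235,0],[0,0,0]],[[0.0022,-0.0235,0],[0,0,0]],[[0.0022,-0.0235,0],[0,0,0]],[[0.0022,-0.0235,0],[0,0,0]],[[0.0022,-0.0235,0],[0,0,0]],[[0.0022,-0.0235,0],[0,0,0]],[[0.0022,-0.0235,0],[0,0,0]],[[0.0022,-0.0235,0],[0,0,0]],[[0.0022,-0.0235,0],[0,0,0]],[[0.0022,-0.0235,0],[0,0,0]],[[0.0022,-0.0235,0],[0,0,0]],[[0.0022,-0.0235,0],[0,0,0]],[[0,-0.0074,0],[0,0,0]],[[0,0,0],[0,0,-0.5]],[[0,0,0],[0,0,-0.5]],[[0,0,0],[0,0,-0.8]],[[0,0,0],[0,0,-0.8]],[[0,0,0],[0,0,-0.8]]]}}

```text
clock: 10.4
tcp_pos: [0.5179, -0.0126, 0.2263]
orientation: [3.124, 0.325, -0.0]
contact_force: [-0.1, -0.3, -2.3]
grip_width: 0.0093
```

Emit:
{"method": "send_rows", "body": {"series": [[[0,0,0],[0,0,-0.5]],[[0,0,0],[0,0,-0.24]],[[0,0,0],[0,0,0]],[[0,0,0],[0,0,0]],[[0,0,0],[0,0,0]]]}}

```text
clock: 11.02
tcp_pos: [0.5182, -0.0121, 0.2263]
orientation: [3.113, 0.422, -0.0]
contact_force: [-0.1, 0.6, -3.2]
grip_width: 0.0092
```

```bash
python3 - <<'E'
from h import *
st();o=r.get_obs();m=R.from_rotvec(o['orientation']).as_matrix();print(np.degrees(np.arctan2(m[1,0],m[0,0])))
snap('wrist','w6.png');snap('side','e6.png');snap('scene','s6.png')
a=cv2.imread('pics/e6.png')[140:320,200:440];b=cv2.imread('pics/s6.png')[170:350,220:420]
cv2.imwrite('pics/z6.png',cv2.resize(np.hstack([a,b]),None,fx=1.8,fy=1.8,interpolation=cv2.INTER_CUBIC))
E
```

```text
clock 11.025
joints [ 0.3489  0.2697 -0.5246  1.9036  0.1584  1.0089  0.0248]
qvel [ 0.0001  0.0012 -0.0001 -0.001   0.0011 -0.0001  0.0015]
tau [ 2.15000e-02 -4.30601e+01 -3.45350e+00 -2.73422e+01  1.34000e-02
  3.50000e-03 -4.50000e-03]
tcp_pos [ 0.5182 -0.0121  0.2263]
orientation [ 3.113   0.4223 -0.    ]
contact_force [-0.0725  0.6492 -3.1563]
moment [0.0021 0.0202 0.004 ]
grip_width 0.0092
15.449607698675145
```

View pics/w6.png

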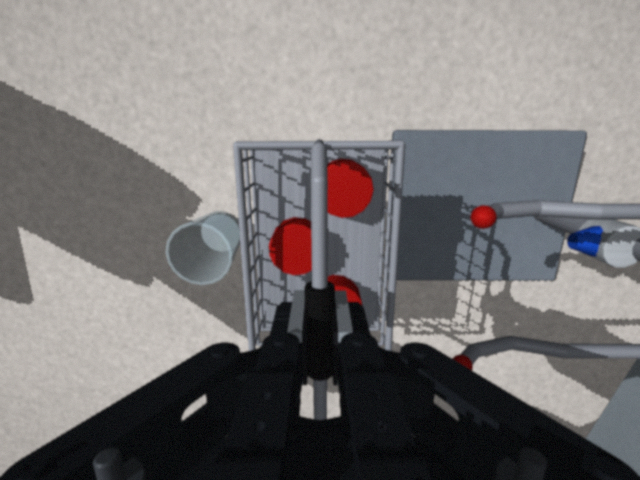

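View pics/z6.png

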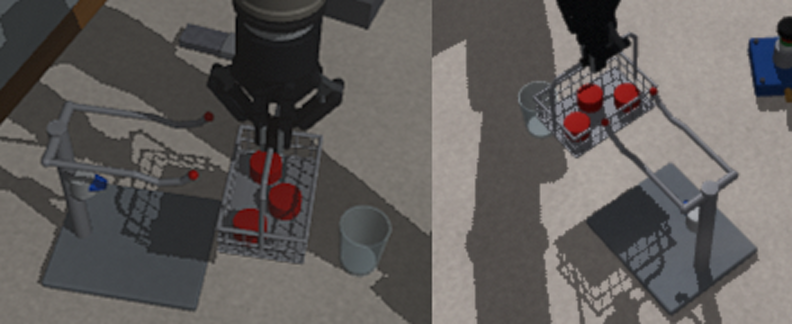

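```bash
python3 - <<'E'
from h import *
W=load('w6')
im=W['frame'].astype(int);m=((im[...,0]>110)&(im[...,1]<60)&(im[...,2]<60)).astype(np.uint8)
n,l,s,c=cv2.connectedComponentsWithStats(m)
for i in range(1,n):
    if s[i,4]>20: print(c[i],s[i],onz(W,*c[i],.215))
for u in (560,600,635):
    g=im[170:260,u].sum(1);  print(u,g[20:70:2])
E
```

```text
[347.18032787 190.50563525] [ 327  163   46   54 1952] [0.51676887 0.04187799 0.215     ]
[482.63852243 215.77044855] [472 206  23  21 379] [0.57904031 0.0471814  0.215     ]
[296.37997054 248.97938144] [ 283  223   28   52 1358] [0.50183489 0.00949003 0.215     ]
[271.23255814 245.51162791] [269 238   6  13  43] [0.49016755 0.00803397 0.215     ]
[272.97959184 257.16326531] [270 252   6  13  49] [0.4922521  0.00264984 0.215     ]
[348.75138122 293.62430939] [335 285  26  18 181] [ 0.53194682 -0.00589777  0.215     ]
560 [337 341 334 333 343 327 354 421 464 498 469 414 332 247 288 281 274 256
 210 171 173 211 300 325 349]
600 [541 523 525 523 531 542 500 377 405 465 488 460 403 323 259 358 388 394
 321 257 253 243 169 136 157]
635 [530 535 534 511 505 512 474 359 388 412 416 410 365 310 280 479 517 487
 444 487 332 268 270 269 267]
```

Emit:
{"method": "send_rows", "body": {"series": [[[0.006,-0.0006,0],[0,0,0]],[[0.012,0,0],[0,0,0]],[[0.012,0,0],[0,0,0]],[[0.012,0,0],[0,0,0]],[[0.012,0,0],[0,0,0]],[[0.012,0,0],[0,0,0]],[[0.012,0,0],[0,0,0]],[[0.012,0,0],[0,0,0]],[[0.012,0,0],[0,0,0]],[[0.0087,0,0],[0,0,0]],[[0,0,0],[0,0,0]],[[0,0,0],[0,0,0]],[[0,0,0],[0,0,0]]]}}

```text
clock: 12.8
tcp_pos: [0.6244, 0.0177, 0.2264]
orientation: [3.113, 0.422, -0.0]
contact_force: [-0.8, -0.0, -2.9]
grip_width: 0.0094
```

```bash
python3 - <<'E'
from h import *
st()
snap('wrist','w7.png');snap('side','e7.png');snap('scene','s7.png')
a=cv2.imread('pics/e7.png')[140:320,200:400];b=cv2.imread('pics/s7.png')[190:370,270:420]
cv2.imwrite('pics/z7.png',cv2.resize(np.hstack([a,b]),None,fx=2.2,fy=2.2,interpolation=cv2.INTER_CUBIC))
E
```

```text
clock 12.8
joints [ 0.2413  0.4455 -0.4982  1.66    0.2339  1.0959 -0.0538]
qvel [ 0.0007 -0.0008 -0.0004 -0.0003  0.0009 -0.0011  0.0004]
tau [-7.14000e-02 -5.59256e+01 -5.63830e+00 -2.83261e+01  1.05000e-02
  8.00000e-04  3.00000e-04]
tcp_pos [0.6244 0.0177 0.2264]
orientation [ 3.1129e+00  4.2230e-01 -3.0000e-04]
contact_force [-0.7721 -0.0261 -2.8781]
moment [ 0.0088  0.025  -0.0267]
grip_width 0.0094
```

View pics/w7.png

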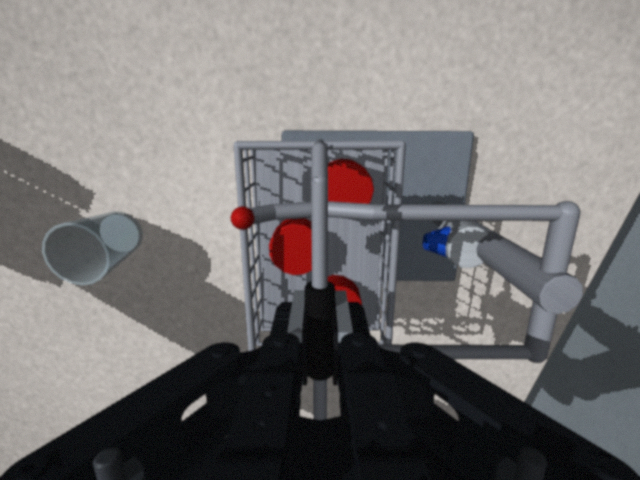

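View pics/z7.png

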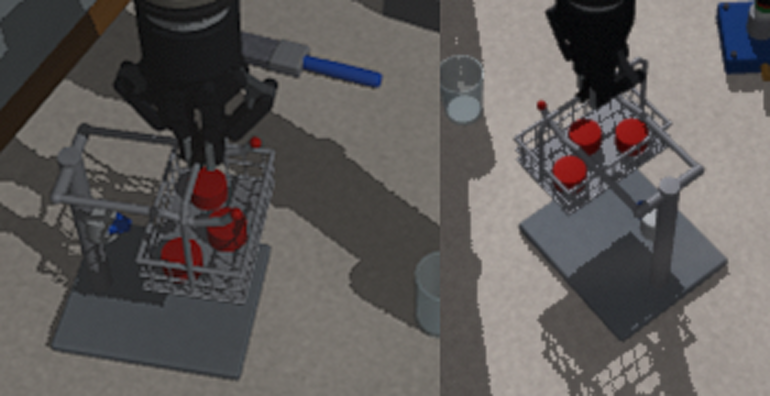

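Emit:
{"method": "send_rows", "body": {"series": [[[0,0,0.005],[0,0,0]],[[0,0,0.008],[0,0,0]],[[0,0,0.008],[0,0,0]],[[0,0,0.008],[0,0,0]],[[0,0,0.006],[0,0,0]],[[0,0,0.004],[0,0,0]],[[0,0,0.003],[0,0,0]],[[0,0,0.002],[0,0,0]],[[0,0,0],[0,0,0]],[[0,0,0],[0,0,0]]]}}

```text
clock: 14.2
tcp_pos: [0.6249, 0.018, 0.1825]
orientation: [3.113, 0.423, 0.001]
contact_force: [-0.1, -0.9, -2.2]
grip_width: 0.0092
```

Emit:
{"method": "send_rows", "body": {"series": [[[0,0,0.001],[0,0,0]],[[0,0,0.001],[0,0,0]],[[0,0,0],[0,0,0]],[[0,0,0],[0,0,0]]]}}

```text
clock: 14.7
tcp_pos: [0.6251, 0.018, 0.1807]
orientation: [3.113, 0.423, 0.001]
contact_force: [-1.0, -0.6, 1.2]
grip_width: 0.0092
```

```bash
python3 - <<'E'
from h import *
st()
snap('wrist','w8.png');snap('side','e8.png');snap('scene','s8.png')
a=cv2.imread('pics/e8.png')[140:320,200:400];b=cv2.imread('pics/s8.png')[190:370,270:420]
cv2.imwrite('pics/z8.png',cv2.resize(np.hstack([a,b]),None,fx=2.2,fy=2.2,interpolation=cv2.INTER_CUBIC))
E
```

```text
clock 14.7
joints [ 0.2306  0.4906 -0.4862  1.7036  0.2629  1.0117 -0.0773]
qvel [-0.0003  0.001   0.0004 -0.0004  0.0011 -0.0021 -0.0007]
tau [-8.69000e-02 -5.50084e+01 -5.63770e+00 -2.54374e+01  1.88000e-02
 -1.44600e-01 -6.50000e-03]
tcp_pos [0.6251 0.018  0.1807]
orientation [3.113e+00 4.226e-01 1.400e-03]
contact_force [-0.9931 -0.6012  1.1762]
moment [0.0247 0.083  0.0534]
grip_width 0.0092
```

View pics/w8.png

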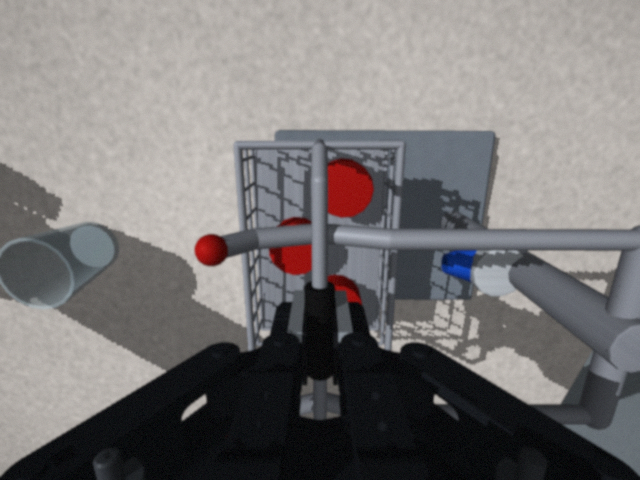

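View pics/z8.png

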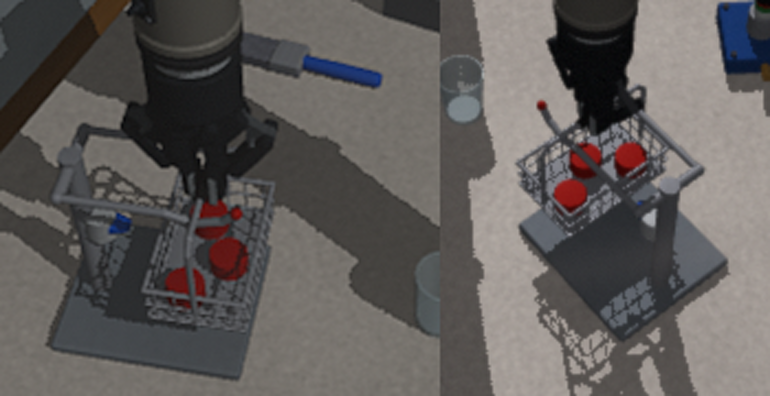

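Emit:
{"method": "send_rows", "body": {"series": [[[0,0,0.0007],[0,0,0]],[[0,0,0],[0,0,0]],[[0,0,0],[0,0,0]],[[0,0,0],[0,0,0]]], "grip_force": 20}}

```text
clock: 15.35
tcp_pos: [0.6252, 0.018, 0.1806]
orientation: [3.113, 0.423, 0.002]
contact_force: [-2.0, -0.7, 6.5]
grip_width: 0.0094
```

Emit:
{"method": "send_rows", "body": {"series": [[[0,0,0],[0,0,0]],[[0,0,0],[0,0,0]],[[0,0,0],[0,0,0]],[[0,0,0],[0,0,0]]], "fingers": 215}}

```text
clock: 15.85
tcp_pos: [0.6247, 0.0179, 0.1794]
orientation: [-3.113, -0.423, 0.0]
contact_force: [0.2, -0.1, 1.0]
grip_width: 0.0133
```

Emit:
{"method": "send_rows", "body": {"series": [[[0,0,0],[0,0,0]],[[0,0,0],[0,0,0]],[[0,0,0],[0,0,0]],[[0,0,0],[0,0,0]]], "fingers": 120}}

```text
clock: 16.35
tcp_pos: [0.6248, 0.018, 0.1796]
orientation: [-3.113, -0.423, -0.0]
contact_force: [1.0, -0.7, 0.1]
grip_width: 0.0454
```

```bash
python3 - <<'E'
from h import *
st()
snap('wrist','w9.png')
E
```

```text
clock 16.35
joints [ 0.2303  0.4917 -0.4858  1.7047  0.2633  1.0104 -0.0777]
qvel [ 0.0006  0.0004  0.0007 -0.     -0.0009 -0.0013 -0.0003]
tau [ 1.50000e-03 -5.58897e+01 -5.70410e+00 -2.57186e+01  1.19000e-02
  1.30000e-03  0.00000e+00]
tcp_pos [0.6248 0.018  0.1796]
orientation [-3.113e+00 -4.227e-01 -1.000e-04]
contact_force [ 0.9755 -0.6962  0.1116]
moment [ 0.006   0.0082 -0.0198]
grip_width 0.0454
```

View pics/w9.png

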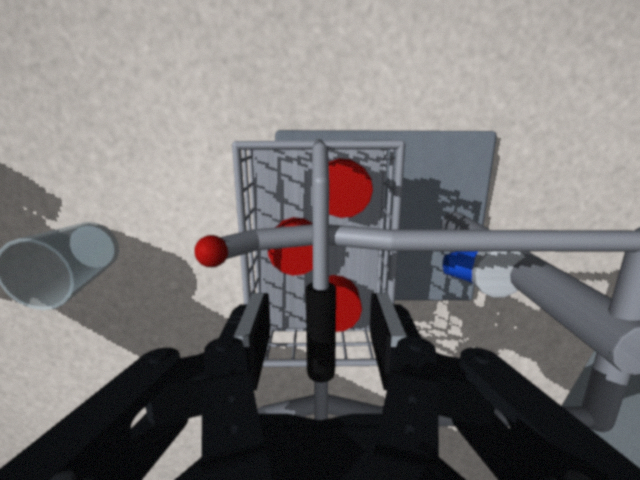

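Released and hanging steadily. Retreat straight up slowly and check.

Emit:
{"method": "send_rows", "body": {"series": [[[0,0,-0.005],[0,0,0]],[[0,0,-0.01],[0,0,0]],[[0,0,-0.015],[0,0,0]],[[0,0,-0.02],[0,0,0]],[[0,0,-0.02],[0,0,0]],[[0,0,-0.02],[0,0,0]],[[0,0,-0.02],[0,0,0]],[[0,0,-0.02],[0,0,0]],[[0,0,0],[0,0,0]]]}}

```text
clock: 17.52
tcp_pos: [0.6258, 0.0183, 0.3123]
orientation: [3.113, 0.423, 0.007]
contact_force: [0.0, 0.0, -0.1]
grip_width: 0.0454
```

```bash
python3 - <<'E'
from h import *
st()
snap('wrist','w10.png');snap('side','e10.png');snap('scene','s10.png')
a=cv2.imread('pics/e10.png')[140:320,200:400];b=cv2.imread('pics/s10.png')[190:370,270:420]
cv2.imwrite('pics/z10.png',cv2.resize(np.hstack([a,b]),None,fx=2.2,fy=2.2,interpolation=cv2.INTER_CUBIC))
E
```

```text
clock 17.525
joints [ 0.2518  0.3785 -0.5117  1.5554  0.1924  1.2535 -0.0192]
qvel [-0.0008  0.0249  0.0075  0.0477  0.006  -0.0202 -0.0043]
tau [ 1.99500e-01 -5.30186e+01 -4.74470e+00 -2.99322e+01 -1.18000e-02
  2.18000e-01  4.32000e-02]
tcp_pos [0.6258 0.0183 0.3123]
orientation [3.1127 0.4225 0.0069]
contact_force [ 0.01    0.0441 -0.0732]
moment [-0.0044  0.0033 -0.0194]
grip_width 0.0454
```

View pics/w10.png

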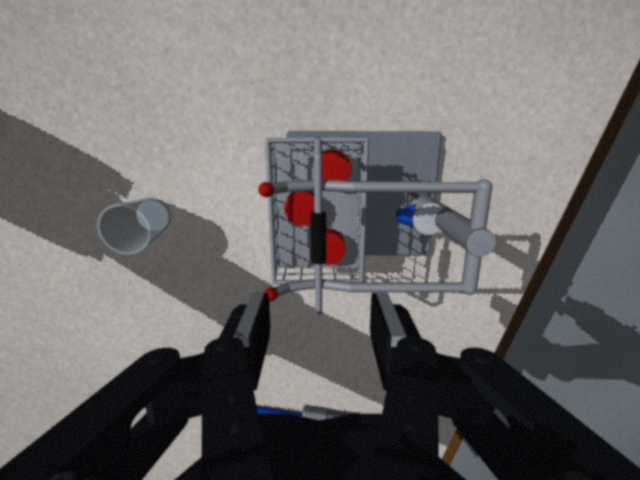

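View pics/z10.png

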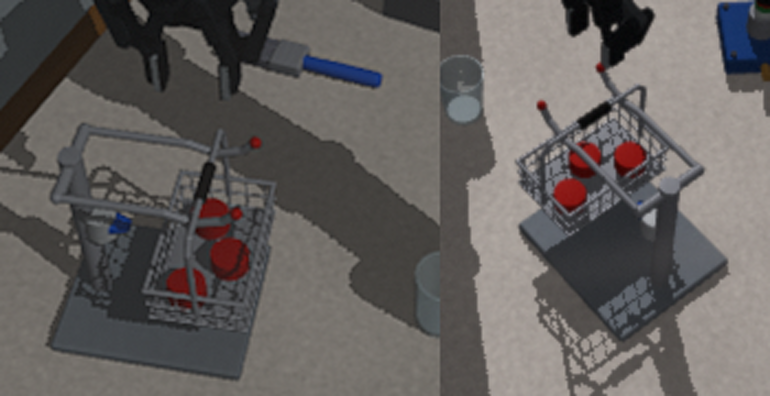

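Emit:
{"method": "send_rows", "body": {"series": [[[-0.003,-0.012,0],[0,0,0]],[[-0.005,-0.025,0],[0,0,0]],[[-0.005,-0.025,0],[0,0,0]],[[-0.005,-0.025,0],[0,0,0]],[[-0.005,-0.025,0],[0,0,0]],[[-0.005,-0.025,0],[0,0,0]],[[-0.005,-0.025,0],[0,0,0]],[[-0.005,-0.025,0],[0,0,0]],[[-0.005,-0.025,0],[0,0,0]],[[-0.005,-0.025,0],[0,0,0]],[[-0.005,-0.025,0],[0,0,0]],[[-0.005,-0.025,0.02],[0,0,0]],[[-0.005,-0.025,0.02],[0,0,0]],[[-0.005,-0.023,0.02],[0,0,0]],[[0,0,0.02],[0,0,0]],[[0,0,0.02],[0,0,0]],[[0,0,0],[0,0,0]],[[0,0,0],[0,0,0]],[[0,0,0],[0,0,0]]], "fingers": 255}}

```text
clock: 20.05
tcp_pos: [0.4702, 0.3231, 0.2106]
orientation: [-3.112, -0.423, -0.002]
contact_force: [-0.1, -0.5, -0.7]
grip_width: 0.0002
```

```bash
python3 - <<'E'
from h import *
st()
snap('wrist','w11.png')
E
```

```text
clock 20.05
joints [-0.2076  0.398  -0.6404  1.7993  0.2734  1.0325 -0.6821]
qvel [ 0.0009  0.0006  0.0023  0.001   0.0011 -0.0016 -0.0023]
tau [-7.63000e-02 -4.77586e+01 -6.22260e+00 -2.58739e+01  5.00000e-03
  4.80000e-03 -1.00000e-04]
tcp_pos [0.4702 0.3231 0.2106]
orientation [-3.1123e+00 -4.2250e-01 -2.1000e-03]
contact_force [-0.1174 -0.4962 -0.658 ]
moment [ 0.0063 -0.0081 -0.0748]
grip_width 0.0002
```

View pics/w11.png

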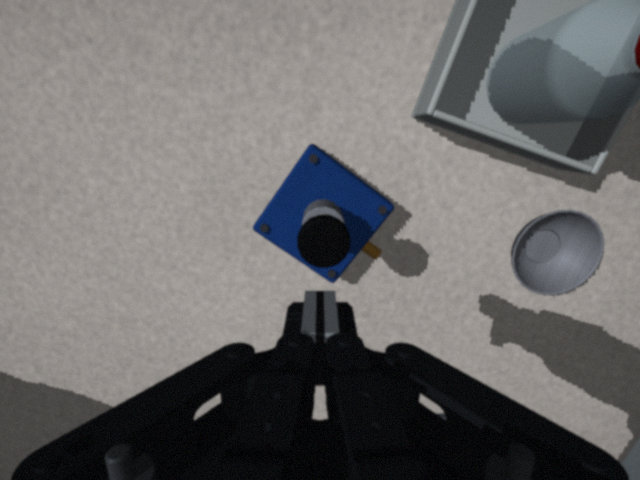

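```bash
python3 - <<'E'
from h import *
W=load('w11');print(onz(W,323.5,241.5,.110)); e=onz(W,297,241,.11)-onz(W,350,241,.11);print(np.linalg.norm(e))
print(proj(W,r.get_obs()['tcp_pos']))
m=R.from_rotvec(r.get_obs()['orientation']).as_matrix();print(m.T@(onz(W,323.5,241.5,.110)-r.get_obs()['tcp_pos']))
E
```

```text
[0.47343786 0.32513274 0.11      ]
0.038703659775662536
[317.90557004 309.40671373]
[ 0.00353761 -0.00112208  0.1004932 ]
```

Emit:
{"method": "send_rows", "body": {"series": [[[0.003,-0.001,0.01],[0,0,0]],[[0,0,0.02],[0,0,0]],[[0,0,0.02],[0,0,0]],[[0,0,0.02],[0,0,0]],[[0,0,0.015],[0,0,0]],[[0,0,0.007],[0,0,0]],[[0,0,0],[0,0,0]],[[0,0,0],[0,0,0]],[[0,0,0],[0,0,0]]]}}

```text
clock: 21.22
tcp_pos: [0.4729, 0.3248, 0.1183]
orientation: [-3.113, -0.423, -0.002]
contact_force: [0.3, -0.9, -0.4]
grip_width: -0.0001
```

Emit:
{"method": "send_rows", "body": {"series": [[[0,0,0.003],[0,0,0]],[[0,0,0.003],[0,0,0]],[[0,0,0.003],[0,0,0]],[[0,0,0.003],[0,0,0]],[[0,0,0],[0,0,0]],[[0,0,0],[0,0,0]]]}}

```text
clock: 21.98
tcp_pos: [0.4725, 0.3244, 0.1057]
orientation: [3.113, 0.423, 0.0]
contact_force: [-0.4, -1.5, 3.6]
grip_width: 0.0003
```

```bash
python3 - <<'E'
from h import *
st()
snap('scene','s12.png');snap('side','e12.png')
a=cv2.imread('pics/e12.png')[390:480,240:350];b=cv2.imread('pics/s12.png')[150:240,370:480]
cv2.imwrite('pics/z12.png',cv2.resize(np.hstack([a,b]),None,fx=3.6,fy=3.6,interpolation=cv2.INTER_CUBIC))
E
```

```text
clock 21.975
joints [-0.2618  0.5286 -0.5835  1.8796  0.3806  0.8455 -0.7695]
qvel [ 0.0017 -0.      0.0001  0.0011 -0.0004 -0.0019 -0.0003]
tau [-2.89400e-01 -5.11799e+01 -7.09340e+00 -2.14907e+01  7.30000e-03
 -3.57800e-01 -8.00000e-04]
tcp_pos [0.4725 0.3244 0.1057]
orientation [3.1129e+00 4.2260e-01 1.0000e-04]
contact_force [-0.394  -1.5436  3.5995]
moment [-0.2086  0.1237 -0.0381]
grip_width 0.0003
```

View pics/z12.png

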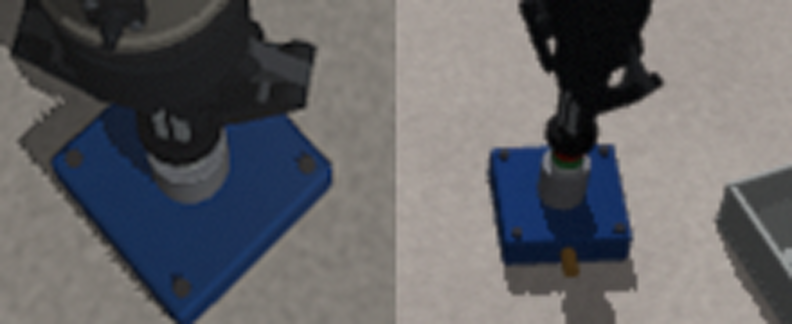

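Emit:
{"method": "send_rows", "body": {"series": [[[0,0,0.003],[0,0,0]],[[0,0,0.003],[0,0,0]],[[0,0,0.003],[0,0,0]],[[0,0,0.0017],[0,0,0]],[[0,0,0],[0,0,0]],[[0,0,0],[0,0,0]],[[0,0,0],[0,0,0]]]}}

```text
clock: 22.95
tcp_pos: [0.4726, 0.3245, 0.0951]
orientation: [3.113, 0.423, 0.0]
contact_force: [-0.8, -2.3, 6.9]
grip_width: 0.0005
```

```bash
python3 - <<'E'
from h import *
st()
snap('scene','s13.png');snap('side','e13.png');snap('wrist','w13.png')
a=cv2.imread('pics/w13.png')[150:330,230:420];a=cv2.resize(a,(380,360));b=cv2.imread('pics/s13.png')[170:215,400:440]
b=cv2.resize(b,(400,450),interpolation=cv2.INTER_CUBIC)[:360]
cv2.imwrite('pics/z13.png',np.hstack([a,b]))
E
```

```text
clock 22.95
joints [-0.2685  0.5428 -0.5758  1.8861  0.3927  0.8265 -0.7795]
qvel [-0.0003 -0.002  -0.0016  0.0013 -0.0006  0.0023 -0.0007]
tau [-4.44700e-01 -4.99250e+01 -6.92170e+00 -2.06227e+01  6.12000e-02
 -7.32800e-01 -1.10000e-03]
tcp_pos [0.4726 0.3245 0.0951]
orientation [3.1129e+00 4.2260e-01 4.0000e-04]
contact_force [-0.7763 -2.2679  6.9179]
moment [-0.4089  0.3184  0.0067]
grip_width 0.0005
```

View pics/z13.png

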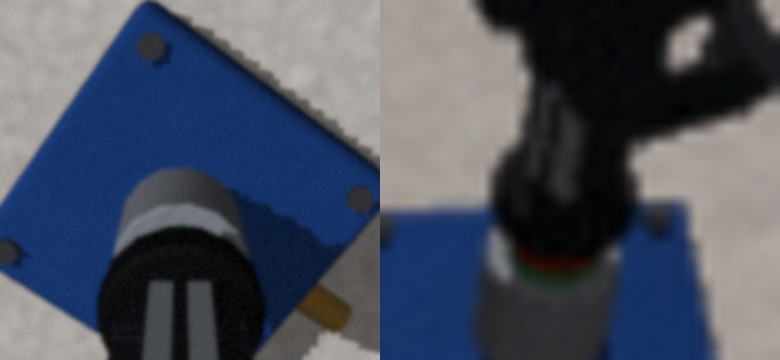

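Emit:
{"method": "send_rows", "body": {"series": [[[0,0,0],[0,0,0]],[[0,0,0],[0,0,0]],[[0,0,0],[0,0,0]],[[0,0,0],[0,0,0]],[[0,0,0],[0,0,0]],[[0,0,0],[0,0,0]],[[0,0,0],[0,0,0]],[[0,0,0],[0,0,0]],[[0,0,0],[0,0,0]],[[0,0,0],[0,0,0]],[[0,0,0],[0,0,0]],[[0,0,0],[0,0,0]],[[0,0,0],[0,0,0]],[[0,0,0],[0,0,0]],[[0,0,0],[0,0,0]],[[0,0,0],[0,0,0]],[[0,0,0],[0,0,0]],[[0,0,0],[0,0,0]],[[0,0,0],[0,0,0]],[[0,0,0],[0,0,0]]]}}

```text
clock: 25.6
tcp_pos: [0.4726, 0.3245, 0.0951]
orientation: [3.113, 0.423, 0.0]
contact_force: [-1.4, -1.8, 6.7]
grip_width: -0.0001
```

Emit:
{"method": "send_rows", "body": {"series": [[[0,0,0],[0,0,0]],[[0,0,0],[0,0,0]],[[0,0,0],[0,0,0]],[[0,0,0],[0,0,0]],[[0,0,0],[0,0,0]],[[0,0,0],[0,0,0]],[[0,0,0],[0,0,0]],[[0,0,0],[0,0,0]],[[0,0,0],[0,0,0]],[[0,0,0],[0,0,0]],[[0,0,0],[0,0,0]],[[0,0,0],[0,0,0]],[[0,0,0],[0,0,0]],[[0,0,0],[0,0,0]],[[0,0,0],[0,0,0]],[[0,0,0],[0,0,0]],[[0,0,0],[0,0,0]],[[0,0,0],[0,0,0]],[[0,0,0],[0,0,0]],[[0,0,0],[0,0,0]]]}}

```text
clock: 28.1
tcp_pos: [0.4726, 0.3245, 0.0951]
orientation: [3.113, 0.423, 0.0]
contact_force: [-2.0, -2.1, 7.6]
grip_width: 0.0
```

```bash
python3 - <<'E'
from h import *
st()
snap('scene','s14.png');snap('side','e14.png')
E
```

```text
clock 28.1
joints [-0.2685  0.5428 -0.5758  1.8861  0.3927  0.8265 -0.7795]
qvel [-0.0012 -0.0005  0.0004  0.0014  0.0001 -0.0007 -0.0006]
tau [-4.43400e-01 -4.99303e+01 -6.92070e+00 -2.06230e+01  6.20000e-02
 -7.33000e-01 -1.10000e-03]
tcp_pos [0.4726 0.3245 0.0951]
orientation [3.1129e+00 4.2260e-01 3.0000e-04]
contact_force [-1.9506 -2.0747  7.5587]
moment [-0.3809  0.2833 -0.0458]
grip_width 0.0
```

View pics/s14.png

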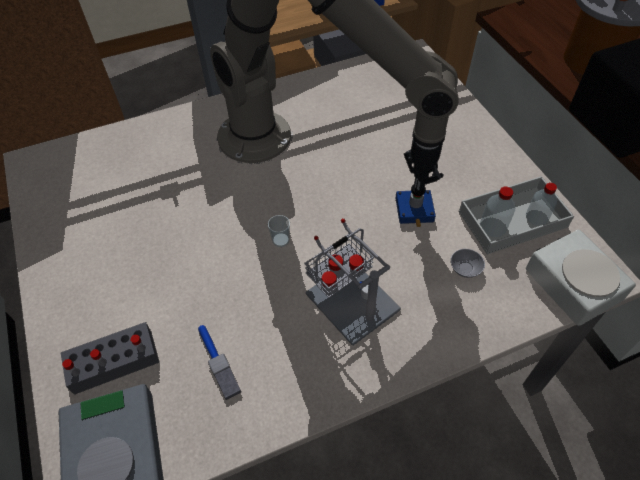

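View pics/e14.png

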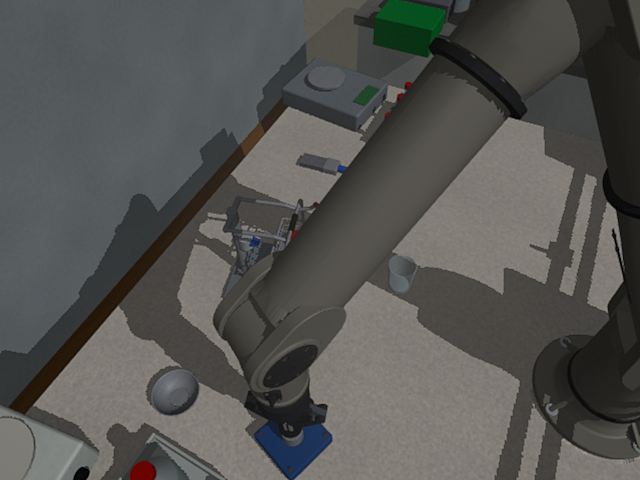

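Basket still hangs on the prongs, the bystanders are unmoved, and the plunger is held steady.

```bash
python3 -c "
from bench import r
print(r.hand_in())"
```

```text
the job is handed in; nothing more can be done
None
```

I hung the basket on the two-pronged hook and let go of it. I then pressed the plunger into the green ring, and the fingers were still holding it there at hand-in, at about 28 s. `hand_in` reports no verdict.

- **Basket:** After release, pictures from all three cameras showed the bar seated in both prongs' Vs, centred and apparently level. I judged level by eye only. In the last scene picture it was still hanging; the arm partly hid it from the side camera.
- **Plunger:** The finger tip rested at z = 0.095 m, about 15 mm of travel. The upward force was about 7 N, which matches the spring. The scene picture showed green at the sleeve's rim with red above it. The tip stayed at that depth for over 5 s.
- **Bystanders:** The beaker, brush and dish appeared at their original places in the last pictures.
- **Disagreements:** The first fixed-camera estimates of the basket and the plunger cap were 2–4 mm off the wrist-camera ones, and the basket's turn was about 2° off. I went by the wrist camera for these two. My first triangulation of the hook tips paired the wrong tips; I caught it from the heights and corrected it before moving.

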